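# Pack a spares case and fit its hooked lid

## Task

Pack this order: put every solenoid coil from the bin into the left compartment of the plywood case (left as seen from its bolt) and every brass coupling into the right one, each resting on the case's floor. Then fit the lid: tuck one end under the steel lip, swing the other end down until the lid lies flat and fully home inside the case walls, and shoot the bolt fully over it (draw the bolt back first if it is in the way). Leave the other things on the bench where they are.

Things in the scene. Friction and masses are not known exactly. Their poses are not given: they have to be found in the camera images.
- case: Open plywood transit case, fixed on the bench, 264 (its x) x 194 (its y) mm. Origin: centre of its underside, on the bench; x points away from the bolt end (robot side) to the end with the steel lip, y left as seen from the bolt, z up. Floor top at 8 mm; side and bolt-end walls 9 mm thick, 70 mm high. A divider along x, 8 mm thick, top at 61 mm, splits it in the middle.
- case_left (a point): Centre of the left (+y) compartment, on its floor; 46 mm left of the case's centre line, 8 mm above the bench. The compartment is 224 mm long (x from -112 to +112 of the case) and 84 mm wide.
- case_right (a point): Centre of the right (-y) compartment, on its floor; like the left one, 46 mm right of the centre line.
- case_seat (a point): Centre of the lid's recess, 62 mm above the bench, the height of the ledges (11 mm deep, one at each end) on which the lid's underside rests. The recess is 246 mm (x from -123 to +123) by 176 mm, inside the walls; the wall tops are 8 mm above the ledges.
- case_lip (a point): Middle of the steel lip's free lower edge, at x = +108 mm of the case, 74 mm above the bench (12 mm above the ledge). The lip, 4 mm thick, overhangs the recess from here to the end wall of the recess at x = +123 mm, over the full width.
- lid_grip (a point): Loose lid: plywood panel 240 (its x) x 170 (its y) x 6 mm; across its middle a dark grip batten, 16 mm thick (x), 100 long (y), 32 mm above the panel. Point: the batten's centre, 22 mm above the lid's underside; z is the lid's upward normal. 0.22 to 0.36 kg. Both ends are alike. Starts flat on the bench beside the case, batten up. Home in the case the point is 84 mm up, over the case's centre.
- bolt (a joint): Slide bolt on the case's end wall nearest the robot; travels along the case's x. 0 = drawn fully back, clear of the lid's recess; 0.022 m = fully shot, 19 mm over the recess and 2.5 mm above a lid that lies home. Stays where left (3 N friction). May start anywhere in its travel, so it may be in the lid's way.
- bolt_knob (a point): Centre of the bolt's upright round steel knob, 12 mm diameter, 28 mm tall, standing on the bolt plate (plate top 75.5 mm, knob top 103.5 mm above the bench). Moves with the bolt; with the bolt drawn back it is at x = -145 mm of the case, on the centre line.
- bin: Fixed grey two-tier compartment bin, 188 (its x, from -102 to +86) x 214 (its y) mm, on one side of the case. Origin on the bench. Front row (x = -52 mm): three compartments 66 mm wide at y = -70, 0, 70 mm, floor at 8 mm; back row (x = +42 mm) the same, floor at 50 mm. Walls stand 16 mm above the floors; the wall between the rows (x = 0) is 66 mm high. A compartment holds one part or is empty.
- coil1_c (a point): Solenoid coil: black plastic block 40 (x) x 32 (y) x 45 (z, height) mm with a small terminal block and steel prongs on its +x side (4 mm, prongs 9.5 mm out), 0.13 kg, standing upright in the bin at the start. This point is its centre, 22.5 mm above its underside. May be absent.
- coil2_c (a point): Solenoid coil: black plastic block 40 (x) x 32 (y) x 45 (z, height) mm with a small terminal block and steel prongs on its +x side (4 mm, prongs 9.5 mm out), 0.13 kg, standing upright in the bin at the start. This point is its centre, 22.5 mm above its underside. May be absent.
- coil3_c (a point): Solenoid coil: black plastic block 40 (x) x 32 (y) x 45 (z, height) mm with a small terminal block and steel prongs on its +x side (4 mm, prongs 9.5 mm out), 0.13 kg, standing upright in the bin at the start. This point is its centre, 22.5 mm above its underside. May be absent.
- coupling1_c (a point): Brass pipe coupling: hexagonal prism, 36 mm across flats, 42 mm tall (z), 0.17 kg; a pair of flats faces +-y, the others at 60 and 120 degrees from it. Stands upright in the bin at the start. This point is its centre, 21 mm above its underside. May be absent.
- coupling2_c (a point): Brass pipe coupling: hexagonal prism, 36 mm across flats, 42 mm tall (z), 0.17 kg; a pair of flats faces +-y, the others at 60 and 120 degrees from it. Stands upright in the bin at the start. This point is its centre, 21 mm above its underside. May be absent.
- coupling3_c (a point): Brass pipe coupling: hexagonal prism, 36 mm across flats, 42 mm tall (z), 0.17 kg; a pair of flats faces +-y, the others at 60 and 120 degrees from it. Stands upright in the bin at the start. This point is its centre, 21 mm above its underside. May be absent.
- small_carton: Bystander: small cardboard carton 80 x 60 x 50 mm, loose on the bench; origin at the centre of its underside. Leave alone.
- tape_roll: Bystander: roll of packing tape lying flat, 96 mm diameter, 48 mm high, loose on the bench; origin at the centre of its underside. Leave alone.
- marker: Bystander: marker pen, 135 mm long, 14 mm thick, loose on the bench; origin at the centre of its underside. Leave alone.
- scanner: Bystander: hand scanner lying on its side, about 190 x 60 x 48 mm, loose on the bench; origin at the centre of its underside. Leave alone.

How it is judged:
On the way, in this order (a step that is already met when the one before it is completed fails the run):
1. every part that is there lies in its compartment of the case, on the floor (x of coil1_c in the frame of case between -0.112 and 0.112 m and z of each of coil1_c, coil2_c, coil3_c, coupling1_c, coupling2_c, coupling3_c in the frame of case below 0.042 m and y of coil1_c in the frame of case between 0.004 and 0.088 m and x of coil2_c in the frame of case between -0.112 and 0.112 m and y of coil2_c in the frame of case between 0.004 and 0.088 m and x of coil3_c in the frame of case between -0.112 and 0.112 m and y of coil3_c in the frame of case between 0.004 and 0.088 m and x of coupling1_c in the frame of case between -0.112 and 0.112 m and y of coupling1_c in the frame of case between -0.088 and -0.004 m and x of coupling2_c in the frame of case between -0.112 and 0.112 m and y of coupling2_c in the frame of case between -0.088 and -0.004 m and x of coupling3_c in the frame of case between -0.112 and 0.112 m and y of coupling3_c in the frame of case between -0.088 and -0.004 m), for 0.2 s.
2. the lid lies home in the case, its end under the lip (x of lid_grip in the frame of case between -0.008 and 0.008 m and y of lid_grip in the frame of case between -0.008 and 0.008 m and z of lid_grip in the frame of case between 0.08 and 0.087 m and angle between lid_grip's own z axis and vertical below 0.02 rad and angle between the x axis of lid_grip and the x axis of case, either way round below 0.08 rad), for 0.2 s.
At the end, for the whole second after the job is handed in: Every coil present is in the left (+y) compartment and every coupling in the right one, on the floor (centres at most 42 mm above the bench); the lid lies flat (within 0.02 rad), its batten's centre within 8 mm of the case's centre and 80 to 87 mm high; the bolt is shot more than 16 mm of its 22 mm (all of step 1 and all of step 2 and value of joint bolt above 0.016 m); the robot touches nothing.
It fails at once if a bystander was moved more than 4 cm (distance of any of small_carton, tape_roll, marker, scanner from where it was at the start of the episode above 0.04 m).
Of coil1, coil2, coil3, coupling1, coupling2, coupling3 only 4 to 6 are there at a start; the rules pass over those that are not, and their reading is None.
At some moment in a run one of coil1, coil2, coil3, coupling1, coupling2, coupling3, lid may be knocked a few centimetres aside while the robot is not near it.
Once in a run the grip may slacken for a moment while it holds something.
It also fails if it takes over 210 s, if anything falls off the work surface, if the arm or the gripper's body presses on something with over 40 N, if the wrist force passes 120 N, or if a joint passes its speed limit or range.

## Robot

A 6-joint arm with a two-finger parallel gripper is mounted at the origin on the work surface. World frame = base frame: x ahead of the robot, y to its left, z up, the work surface at z = 0. Lengths are in m, angles in rad, forces in N, time in s.
With the tool pointing down it reaches from about 0.35 to 0.975 m from the base axis. Payload 4.9 kg.
Tool frame: the origin (TCP) lies between the finger pads; the fingertips stand 14 mm ahead of it and the grasp point (between the pads) lies 5 mm behind it (manip.tcp_to_tips is the distance from the TCP to the fingertips, in m); z points along the fingers, y is the line along which they close (so a half turn about z gives the same grasp; the last joint's range is limited). The gripper opens to 85 mm and grips with 20 to 120 N. Pads are 22 mm wide; open, the fingers measure 114 mm over their backs; the gripper's body (76 mm by 85 mm) begins 54 mm behind the grasp point. The pads swing forward as they close: fully open they stand 13 mm farther back than shut.
Start: joints at [-1.411, 0.053, 1.613, -0, 1.476, -0.119], TCP at [0.172, -0.601, 0.225] pointing down, gripper open.
Joint ranges: [-3.01, 3.01], [-1.01, 2.22], [0.06, 2.58], [-1.02, 4.17], [0.09, 2.62], [-3.14, 3.14]. Speed limits (rad/s): [2.57, 2.57, 3.14, 3.14, 3.14, 3.14].

## Interface

Orientations are given as a unit quaternion [w, x, y, z].
In Python, from plant import manip gives the robot as it stands.
- The arm moves only by the tool servo_tool, never from a script. Its argument "moves" is a list that holds one entry, the list of rows, each a list of 7 numbers: the shift along the tool's x, y, z in mm, then the turn, a rotation vector about the tool's x, y, z in degrees, then the finger opening in mm, from 0 to 85.4. In form: [[[x, y, z, ax, ay, az, fingers], ...]]. A call has 1 to 12 rows; each row shifts and turns the commanded pose from where the row before left it, along the tool's axes as they then stand; what a row does not reach is not made up. A row lasts 1/8 s, in which the tool goes at most 62.5 mm and 10.7 degrees, less where a joint would pass 70% of its speed; a pose out of reach is approached as far as the arm can. A call with a gripper value outside its range is refused whole. The fingers move at their own pace and stop on an object; the grip force is fixed at half the most. Time passes only in rows, so rows that do not move let the fingers close. It gives the time, the measured TCP pose, the force, the opening and the grip force at its end, in the units of the state.
- manip.state(): the state, without advancing time (a new reading comes with each control period).
- manip.grab_frame(name): name is "side" or "top"; returns a dict with "image" (400x640x3 uint8, blue, green, red), "mtx" (3x3 intrinsics, pixels), "eye" and "rotation" of the camera in the world. Camera axes: x right, y down, z forward; pixel columns grow to the right and rows downward; lengths in m; the calibration is good to about 2 mm. A picture is of the moment at which its call begins. There is no depth.
- manip.job_done(): hands the job in; it is judged then, once.
The state is a dict: "time": time; "joint_pos": joint angles; "joint_vel": joint speeds; "joint_efforts": joint torques, N m; "tool_pos": TCP position; "tool_rot": TCP orientation; "contact_force": force on the tool from outside, world axes, zero at the start; "ft_torque": the same for the moment, N m; "gripper_width": opening from 0.0 (shut) to 1.0 (fully open); "grasp_force": force on a finger pad.
Only numpy, scipy, OpenCV 4.12 (cv2) and the standard library are available. Lean on these libraries where they do the work, as an engineer would, in place of code of your own. Each camera call takes 0.05 s, during which the arm holds its last target. There are 200 camera calls.

## Working session

There is one attempt and no reset: what is moved stays moved. The work goes in short steps, Python scripts to look and compute and a tool call to move; the robot and the scene stay as the last step left them, time stands still between calls to the robot, and variables do not carry over. Pictures are saved under pics/ and viewed, at most 16 in all, crops included, and the job is handed in when it is done.

Besides the shell and the picture viewer there is one more tool, called as name(argument=value, ...) on one line, values as JSON. servo_tool: Moves the arm, as the interface text tells. Its arguments: {"type":"object","properties":{"moves":{"type":"array"}},"required":["moves"]}

```bash
ls; mkdir -p pics
cat > h.py <<'E'
import numpy as np, cv2
from plant import manip
def grab(n,f=None):
    d=manip.grab_frame(n)
    if f: cv2.imwrite('pics/'+f,d['image'])
    return d
def ray(d,uv,z):
    p=np.linalg.solve(np.array(d['mtx']),np.array([uv[0],uv[1],1.]))
    R=np.array(d['rotation']);v=R@p;e=np.array(d['eye'])
    return e+v*(z-e[2])/v[2]
def proj(d,P):
    R=np.array(d['rotation']);c=R.T@(np.array(P)-np.array(d['eye']));q=np.array(d['mtx'])@c
    return q[:2]/q[2]
E
python3 - <<'E'
from h import *
for n in('top','side'):
    d=grab(n,n+'0.png');print(n,d['mtx'],d['eye'],d['rotation'])
s=manip.state();print(s['time'],s['tool_pos'],s['tool_rot'])
E
```

```text
pics
top [[361.7146488    0.         321.26436766]
 [  0.         361.7146488  200.83822151]
 [  0.           0.           1.        ]] [0.3286661  0.09672177 1.18237177] [-0.07432884  0.71076301 -0.69532268  0.07627276]
side [[400.82735423   0.         319.59593413]
 [  0.         400.82735423 205.30982461]
 [  0.           0.           1.        ]] [ 0.42826689 -0.89779592  0.67871506] [-0.49487473  0.8665666  -0.05702634  0.03015495]
0.1 [ 0.17190292 -0.60029189  0.22354742] [-9.55694636e-04  9.90300764e-01  1.38936980e-01 -6.22780397e-06]
```

```bash
ls pics
```

```text
side0.png
top0.png
```

View pics/top0.png

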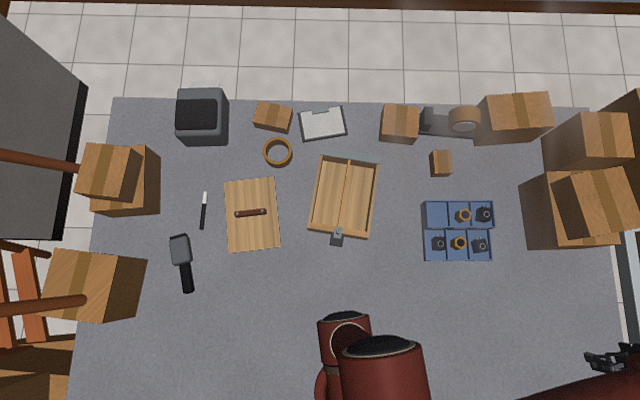

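View pics/side0.png

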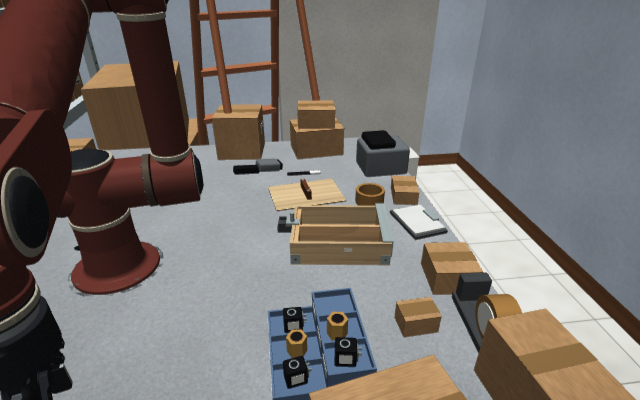

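The top view shows the case at about (345,197), the lid at (252,213), and the bin at (458,230). It holds 3 coils at (484,213), (438,242), (480,244) and 2 couplings at (464,215), (460,242). Next I'll zoom in for the corners.

Run:
```python
s=open('h.py').read()
s=s.replace("R=np.array(d['rotation']);","R=rot(d);")
s+='''
from scipy.spatial.transform import Rotation as Rn
def rot(d):
    q=np.array(d['rotation']);return Rn.from_quat(q[[1,2,3,0]]).as_matrix()
'''
open('h.py','w').write(s)
from h import *
im=cv2.imread('pics/top0.png')
a=cv2.resize(im[150:255,215:385],None,fx=4.7,fy=4.7,interpolation=cv2.INTER_CUBIC)
cv2.imwrite('pics/a.png',a)
b=cv2.resize(im[190:270,410:505],None,fx=7,fy=7,interpolation=cv2.INTER_CUBIC)
cv2.imwrite('pics/b.png',b);print(a.shape,b.shape)
d=grab('top');print(ray(d,(345,197),0.06),ray(d,(458,230),0.0),proj(d,[0,0,0]))
```

```text
(494, 799, 3) (560, 665, 3)
[0.58608933 0.02098049 0.06      ] [ 0.49677825 -0.35611943  0.        ] [349.13546851 391.89190968]
```

View pics/a.png

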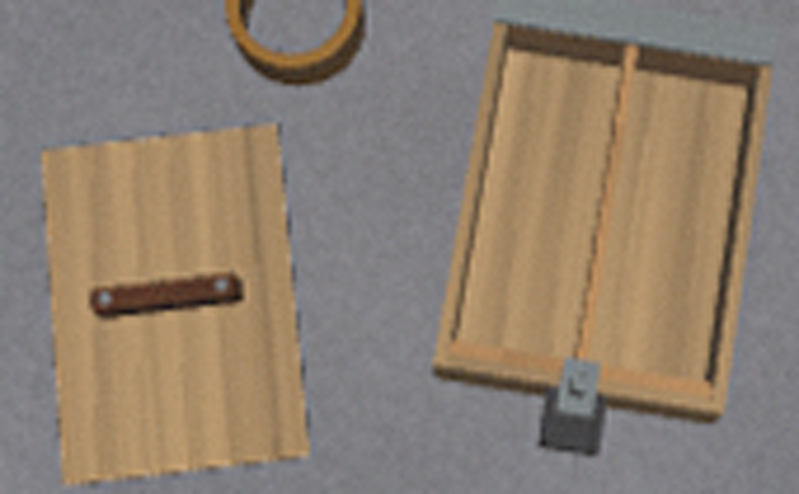

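View pics/b.png

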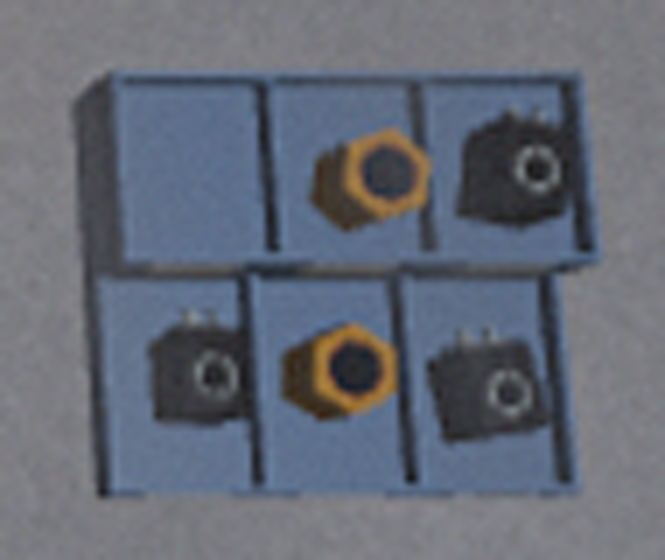

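```bash
cat > m.py <<'E'
from h import *
d=grab('top')
A=lambda u,v,z:ray(d,(215+(u+.5)/4.7-.5,150+(v+.5)/4.7-.5),z)*1000
B=lambda u,v,z:ray(d,(410+(u+.5)/7-.5,190+(v+.5)/7-.5),z)*1000
ang=lambda p,q:np.degrees(np.arctan2((q-p)[1],(q-p)[0]))
np.set_printoptions(precision=1,suppress=True)
bl,br=A(436,364,.07),A(719,407,.07);print('case bl br',bl,br,ang(br,bl)-90,np.linalg.norm(bl-br))
l1,l2=A(497,20,.078),A(776,66,.078);print('lip top',l1,l2,ang(l2,l1)-90,np.linalg.norm(l1-l2))
print('divider',ang(A(582,357,.061),A(632,46,.061)))
L=[A(42,150,.006),A(276,124,.006),A(309,457,.006),A(65,485,.006)];print('lid',*L,sum(L)/4)
print('lidyaw',ang(L[2],L[1]),ang(L[3],L[0]),ang(L[1],L[0])-90,ang(L[2],L[3])-90)
print('batten',A(167,295,.038))
b=[B(102,492,.024),B(578,490,.024),B(112,75,.066),B(582,72,.066)];print('bin',*b,ang(b[1],b[0])-90,ang(b[3],b[2])-90)
for n,u,v,z,p in[('coilBR',538,168,.095,(512,112,541,115)),('coilFL',215,375,.053,(190,317,213,318)),('coilFR',509,393,.053,(464,338,488,333))]:
    print(n,B(u,v,z),'yaw',ang(B(p[2],p[3],z-.01),B(p[0],p[1],z-.01))-90)
print('coupB',B(388,173,.092),ang(B(385,215,.092),B(390,130,.092)),'coupF',B(355,370,.05),ang(B(355,408,.05),B(353,325,.05)))
x=(l1-bl)+(l2-br);cy=np.radians(ang(br,bl)-90);yaw=np.arctan2(x[1],x[0]);print('yaw long',np.degrees(yaw))
s=manip.state();
R=Rn.from_quat(np.array(s['tool_rot'])[[1,2,3,0]]);print('tool x,y',R.as_matrix(),np.degrees(s['joint_pos']))
y=.5*(cy+yaw);ex=np.array([np.cos(y),np.sin(y),0]);ey=np.array([-ex[1],ex[0],0])
front=(bl+br)/2;back=(l1+l2)/2;print('len',(back-front)@ex)
c=((front+back)/2);c[2]=0;print('case',c,np.degrees(y))
for k in(0,11,22):print(k,[proj(d,(c+ex*(-145+k)+np.array([0,0,h]))/1000) for h in(75.5,103.5)])
E
python3 m.py
python3 - <<'E'
import cv2
im=cv2.imread('pics/side0.png');cv2.imwrite('pics/c.png',cv2.resize(im[180:270,260:400],None,fx=5.5,fy=5.5,interpolation=cv2.INTER_CUBIC))
E
```

```text
case bl br [485.7 137.5  70. ] [461.4 -48.9  70. ] -7.425890781438241 187.99648117599685
lip top [722.4 102.5  78. ] [693.9 -88.   78. ] -8.51897330442263 192.6322757308513
divider -8.394459858819506
lid [642.6 426.1   6. ] [665.8 259.8   6. ] [428.3 225.4   6. ] [405.5 391.7   6. ] [535.6 325.7   6. ]
lidyaw 8.262415775281003 8.260511157680412 7.918917658539925 7.792290871075636
batten [533.6 323.8  38. ]
bin [ 395.7 -233.8   24. ] [ 401.3 -449.9   24. ] [ 579.8 -233.6   66. ] [ 586.  -446.6   66. ] 1.4797334080613638 1.6641111777075537
coilBR [ 535.8 -409.8   95. ] yaw -4.786025087590488
coilFL [ 446.7 -278.    53. ] yaw -1.2377097906871626
coilFR [ 441.6 -408.8   53. ] yaw 12.801378773438728
coupB [ 532.7 -345.2   92. ] -6.872623418337676 coupF [ 450.6 -341.8   50. ] -2.050709840780279
yaw long -8.971709074777104
tool x,y [[ 1.   0.3 -0. ]
 [ 0.3 -1.   0. ]
 [ 0.  -0.  -1. ]] [-80.8   3.   92.5   0.   84.6  -6.8]
len 237.46662937450787
case [590.8  25.8   0. ] -8.198799928107674
0 [array([336.7, 239.9]), array([337.1, 238.9])]
11 [array([337.2, 236.4]), array([337.7, 235.3])]
22 [array([337.8, 232.8]), array([338.3, 231.7])]
```

View pics/c.png

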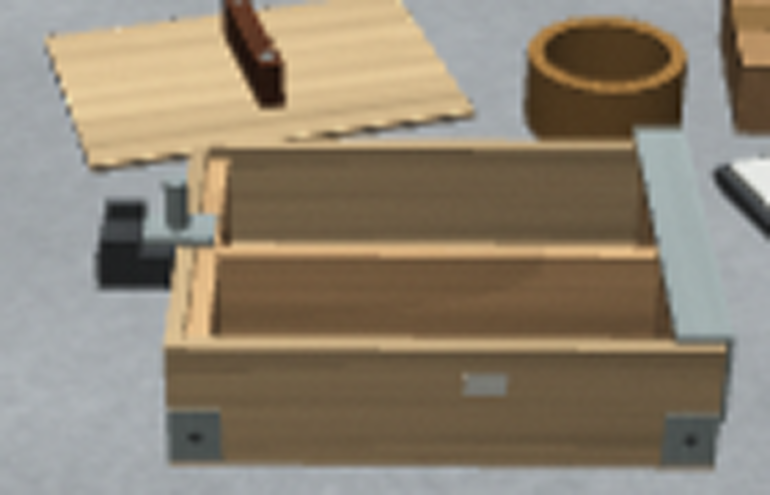

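```bash
cat > m2.py <<'E'
from h import *
np.set_printoptions(precision=1,suppress=True)
s=grab('side');d=grab('top')
C=lambda u,v,z:ray(s,(260+(u+.5)/5.5-.5,180+(v+.5)/5.5-.5),z)*1000
A=lambda u,v,z:ray(d,(215+(u+.5)/4.7-.5,150+(v+.5)/4.7-.5),z)*1000
ang=lambda p,q:np.degrees(np.arctan2((q-p)[1],(q-p)[0]))
P=[C(168,463,0),C(714,466,0),C(165,348,.07),C(731,344,.07)];print('side near bl,bR,tl,tr',*P,ang(P[0],P[1]),ang(P[2],P[3]),np.linalg.norm(P[0]-P[1]),np.linalg.norm(P[2]-P[3]))
print('lip outer',C(683,130,.078),C(733,340,.078),'lip inner',C(636,131,.078),C(680,340,.078))
print('far front corner',C(192,148,.07))
print('knob side top/bottom',C(176,185,.1035),C(176,228,.0755),'plate tip',C(214,228,.0755))
print('lid side',C(48,37,.006),C(402,-2,.006),C(472,115,.006),C(92,168,.006))
print('top: lip inner',A(507,42-22,.078),'l inner edge',A(497,22,.078),A(769,66,.078))
print('top bl,br',A(434,373,.07),A(716,418,.07))
print('top divider ends',A(582,357,.061),A(631,46,.061),'plate tip',A(580,358,.0755),'knob',A(577,385,.09))
E
python3 m2.py
```

```text
side near bl,bR,tl,tr [455.9 -51.4   0. ] [717.8 -89.1   0. ] [457.2 -53.4  70. ] [720.8 -85.9  70. ] -8.186623694592813 -7.036530338699508 264.65483925498467 265.6138848096062
lip outer [747.1  97.8  78. ] [718.8 -93.7  78. ] lip inner [721.8 100.2  78. ] [694.4 -90.4  78. ]
far front corner [483.6 128.3  70. ]
knob side top/bottom [470.   36.9 103.5] [469.1  41.1  75.5] plate tip [488.2  38.5  75.5]
lid side [406.8 390.7   6. ] [644.7 414.7   6. ] [662.3 252.4   6. ] [429.3 221.1   6. ]
top: lip inner [722.6  95.7  78. ] l inner edge [721.  102.5  78. ] [693.7 -83.2  78. ]
top bl,br [479.7 138.6  70. ] [454.1 -46.9  70. ]
top divider ends [493.8  40.9  61. ] [711.7   9.4  61. ] plate tip [491.   42.9  75.5] knob [471.2  45.3  90. ]
```

```bash
cat >> h.py <<'E'
def plan(*wp):
    """wp=(x,y,z mm,yaw deg): turn about tool z, then shift in the turned frame, for a tool pointing down"""
    s=manip.state();p=np.array(s['tool_pos'])*1000
    M=Rn.from_quat(np.array(s['tool_rot'])[[1,2,3,0]]).as_matrix();yw=np.degrees(np.arctan2(M[1,0],M[0,0]))
    print('t%.2f'%s['time'],p.round(1),'yaw %.1f tilt %.2f'%(yw,np.degrees(np.arccos(-M[2,2]))),'w%.3f g%.1f'%(s['gripper_width'],s['grasp_force']),'F',np.array(s['contact_force']).round(1))
    for x,y,z,a in wp:
        r=np.radians(a);D=np.array([x,y,z])-p
        print((x,y,z,a),'turn %.1f'%(yw-a),'shift %.1f %.1f %.1f'%(D[0]*np.cos(r)+D[1]*np.sin(r),D[0]*np.sin(r)-D[1]*np.cos(r),-D[2]))
        p=np.array([x,y,z]);yw=a
CASE=np.array([600.5,24.5]);CY=-8.3
def case(x,y):
    r=np.radians(CY);return CASE+[x*np.cos(r)-y*np.sin(r),x*np.sin(r)+y*np.cos(r)]
def binimg(ref=None,lo=(410,190),hi=(505,270)):
    d=grab('top');im=d['image'];r=cv2.imread('pics/top0.png')
    dif=(cv2.absdiff(cv2.GaussianBlur(im,(3,3),0),cv2.GaussianBlur(r,(3,3),0)).max(2)>45).astype(np.uint8)
    n,_,st,c=cv2.connectedComponentsWithStats(dif)
    print('changes',[(c[i].round().tolist(),int(st[i,4])) for i in range(1,n) if st[i,4]>12])
E
python3 - <<'E'
from h import *
plan((447,-278,150,-1),(447,-278,42,-1),(447,-278,160,-1),(*case(70,46).round(),160,-8.3))
E
```

```text
t0.30 [ 172.  -600.6  224.3] yaw 16.0 tilt 0.04 w0.999 g0.0 F [-1.   0.2  0.4]
(447, -278, 150, -1) turn 17.0 shift 269.3 -327.4 74.3
(447, -278, 42, -1) turn 0.0 shift 0.0 -0.0 108.0
(447, -278, 160, -1) turn 0.0 shift 0.0 -0.0 -118.0
(np.float64(676.0), np.float64(60.0), 160, -8.3) turn 7.3 shift 177.8 -367.5 -0.0
```

servo_tool(moves=[[[0,0,0,0,0,8.5,60],[0,0,0,0,0,8.5,60],[38.5,-46.8,8,0,0,0,60],[38.5,-46.8,8,0,0,0,60],[38.5,-46.8,8,0,0,0,60],[38.5,-46.8,8,0,0,0,60],[38.5,-46.8,8,0,0,0,60],[38.5,-46.8,8,0,0,0,60],[38.3,-46.6,8,0,0,0,60],[0,0,18,0,0,0,60],[0,0,0,0,0,0,60]]])

```text
time: 1.68
tool_pos: [0.446, -0.2776, 0.1487]
tool_rot: [-0.001, 1.0, -0.009, -0.002]
contact_force: [0.3, -0.6, 0.3]
gripper_width: 0.704
grasp_force: 0.0
```

Run:
```python
from h import *
plan((447,-278,42,-1))
binimg()
```

```text
t1.68 [ 446.  -277.6  148.7] yaw -1.0 tilt 0.22 w0.704 g0.0 F [ 0.3 -0.6  0.3]
(447, -278, 42, -1) turn 0.0 shift 1.1 0.4 106.7
changes [([464.0, 290.0], 10628), ([440.0, 233.0], 34), ([461.0, 243.0], 14), ([326.0, 356.0], 6347), ([600.0, 379.0], 3217), ([398.0, 351.0], 52), ([320.0, 376.0], 15), ([328.0, 393.0], 104), ([361.0, 385.0], 19), ([344.0, 395.0], 24)]
```

Arm tracking is excellent. Descend, close, lift.

servo_tool(moves=[[[1,0,50,0,0,0,60],[0,0,46,0,0,0,60],[0,0,10,0,0,0,60],[0,0,0,0,0,0,20],[0,0,0,0,0,0,20],[0,0,0,0,0,0,20],[0,0,0,0,0,0,20],[0,0,0,0,0,0,20],[0,0,-15,0,0,0,20],[0,0,-50,0,0,0,20],[0,0,-55,0,0,0,20]]])

```text
time: 3.1
tool_pos: [0.4474, -0.2776, 0.1656]
tool_rot: [-0.001, 1.0, -0.009, -0.001]
contact_force: [0.5, -1.0, 1.0]
gripper_width: 0.236
grasp_force: 0.0
```

Run:
```python
from h import *
plan((*case(75,46).round(),162,-8.3),(*case(75,46).round(),44,-8.3))
```

```text
t3.10 [ 447.4 -277.6  165.6] yaw -1.0 tilt 0.12 w0.236 g0.0 F [ 0.5 -1.   1. ]
(np.float64(681.0), np.float64(59.0), 162, -8.3) turn 7.3 shift 182.6 -366.8 3.6
(np.float64(681.0), np.float64(59.0), 44, -8.3) turn 0.0 shift 0.0 -0.0 118.0
```

Run:
```python
from h import *
s=grab('side','s1.png');d=grab('top','t1.png')
a=cv2.resize(s['image'][270:400,240:400],None,fx=4.5,fy=4.5,interpolation=cv2.INTER_CUBIC)[:,:720]
cv2.imwrite('pics/s1c.png',a)
```

```text
(no output)
```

View pics/s1c.png

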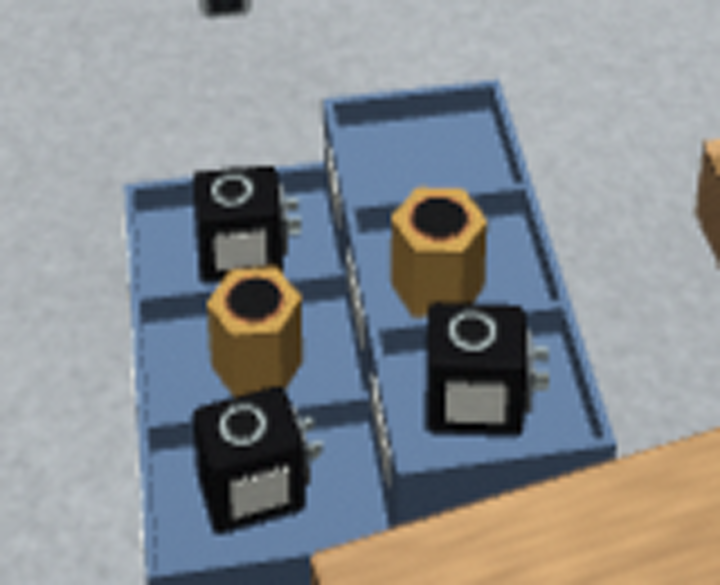

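Run:
```python
from h import *
np.set_printoptions(precision=1,suppress=True)
s=grab('side')
S=lambda u,v,z:ray(s,(240+(u+.5)/4.5-.5,270+(v+.5)/4.5-.5),z)*1000
for n,u,v,z in[('FL',232,190,.053),('FR',243,425,.053),('BR',473,331,.095),('cB',440,217,.092),('cF',255,298,.05)]:print(n,S(u,v,z))
binimg()
print(manip.state()['tool_pos'])
```

```text
FL [ 445.3 -278.4   53. ]
FR [ 440.9 -409.2   53. ]
BR [ 535.  -409.7   95. ]
cB [ 532.5 -344.8   92. ]
cF [ 451.  -341.5   50. ]
changes [([466.0, 290.0], 11012), ([327.0, 356.0], 6436), ([600.0, 379.0], 3233), ([399.0, 351.0], 52), ([321.0, 376.0], 16), ([328.0, 393.0], 103), ([344.0, 395.0], 23)]
[ 0.4 -0.3  0.2]
```

servo_tool(moves=[[[-1,0,0,0,0,0,60],[0,0,25,0,0,0,60],[0,0,50,0,0,0,60],[0,0,40,0,0,0,60],[0,0,10,0,0,0,60],[0,0,0,0,0,0,20],[0,0,0,0,0,0,20],[0,0,0,0,0,0,20],[0,0,0,0,0,0,20],[0,0,0,0,0,0,20],[0,0,0,0,0,0,20]]])

```text
time: 4.68
tool_pos: [0.4481, -0.279, 0.0412]
tool_rot: [0.001, 1.0, -0.009, 0.001]
contact_force: [0.4, 0.9, 6.2]
gripper_width: 0.349
grasp_force: 60.2
```

servo_tool(moves=[[[0,0,0,0,0,0,20],[0,0,-20,0,0,0,20],[0,0,-50,0,0,0,20],[0,0,-50,0,0,7.3,20],[26,-52,0,0,0,0,20],[26,-52,0,0,0,0,20],[26,-52,0,0,0,0,20],[26,-52,0,0,0,0,20],[26,-52,0,0,0,0,20],[26,-52,0,0,0,0,20],[26,-52,0,0,0,0,20],[0,0,0,0,0,0,20]]])

```text
time: 6.18
tool_pos: [0.6806, 0.059, 0.1582]
tool_rot: [-0.0, 0.998, -0.07, -0.001]
contact_force: [-0.7, -0.8, -2.1]
gripper_width: 0.346
grasp_force: 59.8
```

Run:
```python
from h import *
plan((*case(75,46).round(),60,-8.3),(*case(75,46).round(),43,-8.3),(*case(75,46).round(),162,-8.3),(451,-342,162,-2))
binimg()
```

```text
t6.17 [680.6  59.  158.2] yaw -8.1 tilt 0.10 w0.346 g59.8 F [-0.7 -0.8 -2.1]
(np.float64(681.0), np.float64(59.0), 60, -8.3) turn 0.2 shift 0.4 -0.1 98.2
(np.float64(681.0), np.float64(59.0), 43, -8.3) turn 0.0 shift 0.0 -0.0 17.0
(np.float64(681.0), np.float64(59.0), 162, -8.3) turn 0.0 shift 0.0 -0.0 -119.0
(451, -342, 162, -2) turn -6.3 shift -215.9 408.8 -0.0
changes [([339.0, 165.0], 6982), ([350.0, 327.0], 11189), ([438.0, 243.0], 195), ([601.0, 378.0], 3330), ([328.0, 391.0], 72)]
```

servo_tool(moves=[[[0,0,50,0,0,0,20],[0,0,50,0,0,0,20],[0,0,15.5,0,0,0,20],[0,0,0,0,0,0,44],[0,0,0,0,0,0,44],[0,0,-20,0,0,0,44],[0,0,-50,0,0,0,44],[0,0,-50,0,0,-6.3,60],[-27,51.1,0,0,0,0,60],[-27,51.1,0,0,0,0,60],[-27,51.1,0,0,0,0,60],[-27,51.1,0,0,0,0,60]]])

```text
time: 7.72
tool_pos: [0.5645, -0.1467, 0.1671]
tool_rot: [0.001, 1.0, -0.017, 0.002]
contact_force: [0.7, -0.6, -0.1]
gripper_width: 0.7
grasp_force: 0.0
```

Run:
```python
from h import *
plan((451,-342,162,-2))
grab('top','t2.png');binimg()
```

```text
t7.72 [ 564.5 -146.7  167.1] yaw -2.0 tilt 0.23 w0.700 g0.0 F [ 0.7 -0.6 -0.1]
(451, -342, 162, -2) turn -0.0 shift -106.6 199.2 5.1
changes [([413.0, 253.0], 11147), ([431.0, 161.0], 32), ([334.0, 172.0], 149), ([436.0, 169.0], 19), ([443.0, 247.0], 14), ([337.0, 337.0], 1913), ([601.0, 379.0], 3280), ([421.0, 381.0], 588), ([286.0, 380.0], 2097), ([370.0, 355.0], 42), ([322.0, 378.0], 23), ([338.0, 379.0], 16), ([327.0, 396.0], 29), ([349.0, 396.0], 81)]
```

servo_tool(moves=[[[-26.6,49.8,0,0,0,0,60],[-26.6,49.8,0,0,0,0,60],[-26.6,49.8,0,0,0,0,60],[-26.6,49.8,5,0,0,0,60],[0,0,56,0,0,0,60],[0,0,50,0,0,0,60],[0,0,15,0,0,0,60],[0,0,0,0,0,0,20],[0,0,0,0,0,0,20],[0,0,0,0,0,0,20],[0,0,0,0,0,0,20],[0,0,0,0,0,0,20]]])

```text
time: 9.32
tool_pos: [0.4531, -0.3416, 0.0408]
tool_rot: [0.001, 1.0, -0.018, 0.002]
contact_force: [1.3, 0.2, 6.5]
gripper_width: 0.377
grasp_force: 61.2
```

Run:
```python
from h import *
plan((451,-342,165,-2),(*case(70,-46).round(),165,-8.3),(*case(70,-46).round(),41,-8.3))
```

```text
t9.32 [ 453.1 -341.6   40.8] yaw -2.0 tilt 0.28 w0.377 g61.2 F [1.3 0.2 6.5]
(451, -342, 165, -2) turn -0.0 shift -2.1 0.4 -124.2
(np.float64(663.0), np.float64(-31.0), 165, -8.3) turn 6.3 shift 164.9 -338.3 -0.0
(np.float64(663.0), np.float64(-31.0), 41, -8.3) turn 0.0 shift 0.0 -0.0 124.0
```

servo_tool(moves=[[[0,0,0,0,0,0,20],[0,0,-20,0,0,0,20],[0,0,-50,0,0,0,20],[0,0,-55,0,0,6.3,20],[23.3,-48.3,0,0,0,0,20],[23.3,-48.3,0,0,0,0,20],[23.3,-48.3,0,0,0,0,20],[23.3,-48.3,0,0,0,0,20],[23.3,-48.3,0,0,0,0,20],[23.3,-48.3,0,0,0,0,20],[23.3,-48.3,0,0,0,0,20],[0,0,0,0,0,0,20]]])

```text
time: 10.82
tool_pos: [0.6626, -0.0261, 0.1636]
tool_rot: [-0.0, 0.998, -0.07, -0.0]
contact_force: [-0.7, -0.2, -1.9]
gripper_width: 0.38
grasp_force: 59.8
```

Run:
```python
from h import *
z=42
plan((*case(70,-46).round(),z,-8.3),(*case(70,-46).round(),165,-8.3),(442,-409,165,13))
binimg()
```

```text
t10.82 [662.6 -26.1 163.6] yaw -8.1 tilt 0.03 w0.380 g59.8 F [-0.7 -0.2 -1.9]
(np.float64(663.0), np.float64(-31.0), 42, -8.3) turn 0.2 shift 1.1 4.8 121.6
(np.float64(663.0), np.float64(-31.0), 165, -8.3) turn 0.0 shift 0.0 -0.0 -123.0
(442, -409, 165, 13) turn -21.3 shift -300.4 318.6 -0.0
changes [([373.0, 260.0], 14839), ([401.0, 121.0], 44), ([409.0, 122.0], 85), ([384.0, 130.0], 22), ([334.0, 172.0], 150), ([438.0, 243.0], 194), ([458.0, 243.0], 183), ([321.0, 331.0], 201), ([601.0, 378.0], 3319), ([326.0, 346.0], 19), ([320.0, 366.0], 42), ([286.0, 388.0], 1276)]
```

servo_tool(moves=[[[1,4.8,50,0,0,0,20],[0,0,50,0,0,0,20],[0,0,21,0,0,0,20],[0,0,0,0,0,0,47],[0,0,0,0,0,0,47],[0,0,-20,0,0,0,47],[0,0,-50,0,0,-10.6,47],[0,0,-52,0,0,-10.6,60],[-37.6,39.9,0,0,0,0,60],[-37.6,39.9,0,0,0,0,60],[-37.6,39.9,0,0,0,0,60],[-37.6,39.9,0,0,0,0,60]]])

```text
time: 12.38
tool_pos: [0.5508, -0.2252, 0.1675]
tool_rot: [0.001, 0.994, 0.112, 0.002]
contact_force: [1.0, 0.2, 0.8]
gripper_width: 0.701
grasp_force: 0.0
```

Run:
```python
from h import *
plan((442,-409,165,13),(442,-409,42,13))
binimg()
```

```text
t12.38 [ 550.8 -225.2  167.5] yaw 12.9 tilt 0.26 w0.701 g0.0 F [1.  0.2 0.8]
(442, -409, 165, 13) turn -0.1 shift -147.4 154.6 2.5
(442, -409, 42, 13) turn 0.0 shift 0.0 0.0 123.0
changes [([441.0, 258.0], 11548), ([334.0, 172.0], 150), ([361.0, 180.0], 84), ([421.0, 198.0], 36), ([476.0, 236.0], 222), ([460.0, 242.0], 24), ([344.0, 337.0], 2513), ([289.0, 376.0], 2514), ([601.0, 379.0], 3269), ([385.0, 354.0], 72), ([365.0, 366.0], 47), ([380.0, 391.0], 176), ([327.0, 394.0], 55), ([429.0, 396.0], 27)]
```

Run:
```python
from h import *
s=grab('side')['image'];t=grab('top')['image']
a=cv2.resize(s[270:400,240:400],None,fx=3,fy=3);b=cv2.resize(t[150:280,300:510],None,fx=3,fy=3)[:390]
c=np.zeros((780,630,3),np.uint8);c[:390,:480]=a;c[390:,:630]=b
cv2.imwrite('pics/v3.png',cv2.resize(c,None,fx=.76,fy=.76))
```

```text
(no output)
```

View pics/v3.png

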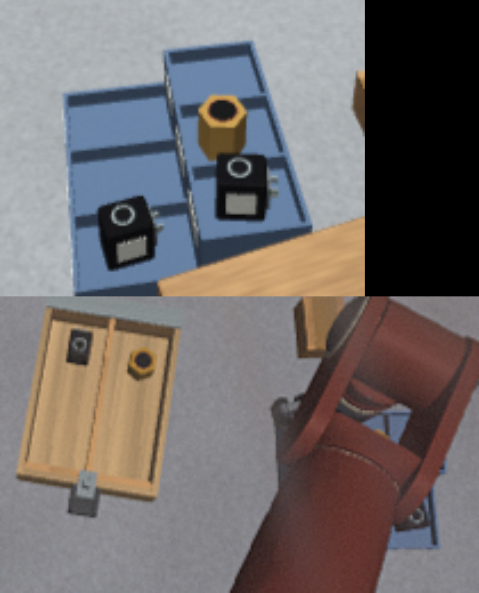

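Coil FR is unmoved (only arm occlusion); the coil and coupling stand in their compartments. Continue.

servo_tool(moves=[[[-36.8,38.6,0,0,0,0,60],[-36.8,38.6,0,0,0,0,60],[-36.8,38.6,0,0,0,0,60],[-36.8,38.6,5,0,0,0,60],[0,0,55,0,0,0,60],[0,0,50,0,0,0,60],[0,0,15,0,0,0,60],[0,0,0,0,0,0,20],[0,0,0,0,0,0,20],[0,0,0,0,0,0,20],[0,0,0,0,0,0,20],[0,0,0,0,0,0,20]]])

```text
time: 14.02
tool_pos: [0.4436, -0.4082, 0.0421]
tool_rot: [0.002, 0.994, 0.112, 0.002]
contact_force: [0.4, 1.0, 5.9]
gripper_width: 0.345
grasp_force: 60.0
```

Run:
```python
from h import *
plan((442,-409,165,13),(*case(0,46).round(),165,-8.3),(*case(0,46).round(),41,-8.3))
```

```text
t14.03 [ 443.6 -408.2   42.1] yaw 12.9 tilt 0.29 w0.345 g60.0 F [0.4 1.  5.9]
(442, -409, 165, 13) turn -0.1 shift -1.7 0.5 -122.9
(np.float64(607.0), np.float64(70.0), 165, -8.3) turn 21.3 shift 94.1 -497.8 -0.0
(np.float64(607.0), np.float64(70.0), 41, -8.3) turn 0.0 shift 0.0 -0.0 124.0
```

servo_tool(moves=[[[0,0,-20,0,0,0,20],[0,0,-50,0,0,10.6,20],[0,0,-54,0,0,10.6,20],[10.3,-55.3,0,0,0,0,20],[10.3,-55.3,0,0,0,0,20],[10.3,-55.3,0,0,0,0,20],[10.3,-55.3,0,0,0,0,20],[10.3,-55.3,0,0,0,0,20],[10.3,-55.3,0,0,0,0,20],[10.3,-55.3,0,0,0,0,20],[10.3,-55.3,0,0,0,0,20],[10.3,-55.3,0,0,0,0,20]]])

```text
time: 15.52
tool_pos: [0.6058, 0.074, 0.1642]
tool_rot: [0.0, 0.997, -0.073, 0.0]
contact_force: [0.7, -0.4, -0.7]
gripper_width: 0.348
grasp_force: 59.5
```

Run:
```python
from h import *
plan((*case(0,46).round(),43,-8.3),(*case(0,46).round(),165,-8.3),(535,-410,165,-3))
binimg()
```

```text
t15.53 [605.8  74.  164.2] yaw -8.3 tilt 0.04 w0.348 g59.5 F [ 0.7 -0.4 -0.7]
(np.float64(607.0), np.float64(70.0), 43, -8.3) turn -0.0 shift 1.8 3.8 121.2
(np.float64(607.0), np.float64(70.0), 165, -8.3) turn 0.0 shift 0.0 -0.0 -122.0
(535, -410, 165, -3) turn -5.3 shift -46.8 483.1 -0.0
changes [([321.0, 132.0], 317), ([334.0, 184.0], 5233), ([323.0, 304.0], 6506), ([438.0, 243.0], 194), ([458.0, 243.0], 181), ([479.0, 245.0], 206), ([381.0, 362.0], 4884), ([601.0, 378.0], 3288)]
```

servo_tool(moves=[[[1.5,3.8,50,0,0,0,20],[0,0,50,0,0,0,20],[0,0,21,0,0,0,20],[0,0,0,0,0,0,44],[0,0,0,0,0,0,44],[0,0,-20,0,0,0,44],[0,0,-50,0,0,0,44],[0,0,-52,0,0,-5.3,60],[-5.2,53.7,0,0,0,0,60],[-5.2,53.7,0,0,0,0,60],[-5.2,53.7,0,0,0,0,60],[-5.2,53.7,0,0,0,0,60]]])

```text
time: 17.08
tool_pos: [0.5747, -0.1468, 0.1671]
tool_rot: [0.001, 1.0, -0.026, 0.002]
contact_force: [1.2, -0.9, -0.1]
gripper_width: 0.702
grasp_force: 0.0
```

Run:
```python
from h import *
plan((535,-410,150,-3),(535,-410,84,-3))
binimg()
```

```text
t17.07 [ 574.7 -146.8  167.1] yaw -3.0 tilt 0.21 w0.702 g0.0 F [ 1.2 -0.9 -0.1]
(535, -410, 150, -3) turn -0.0 shift -25.9 264.9 17.1
(535, -410, 84, -3) turn 0.0 shift 0.0 -0.0 66.0
changes [([412.0, 249.0], 11449), ([437.0, 168.0], 48), ([334.0, 172.0], 149), ([361.0, 180.0], 87), ([330.0, 194.0], 147), ([458.0, 243.0], 174), ([442.0, 244.0], 55), ([479.0, 245.0], 203), ([337.0, 337.0], 1844), ([361.0, 325.0], 17), ([415.0, 347.0], 16), ([601.0, 378.0], 3294), ([420.0, 380.0], 642), ([286.0, 380.0], 2051), ([371.0, 355.0], 41), ([322.0, 378.0], 18), ([358.0, 393.0], 186), ([327.0, 396.0], 24)]
```

servo_tool(moves=[[[-5.2,53,3,0,0,0,60],[-5.2,53,3,0,0,0,60],[-5.2,53,3,0,0,0,60],[-5.2,53,4,0,0,0,60],[-5.2,53,4,0,0,0,60],[0,0,50,0,0,0,60],[0,0,16,0,0,0,60],[0,0,0,0,0,0,20],[0,0,0,0,0,0,20],[0,0,0,0,0,0,20],[0,0,0,0,0,0,20],[0,0,0,0,0,0,20]]])

```text
time: 18.62
tool_pos: [0.5355, -0.4087, 0.0831]
tool_rot: [0.001, 1.0, -0.026, 0.001]
contact_force: [-0.2, 0.7, 5.4]
gripper_width: 0.349
grasp_force: 58.1
```

Run:
```python
from h import *
plan((535,-410,170,-3),(*case(-65,46).round(),170,-8.3),(*case(-65,46).round(),41,-8.3))
```

```text
t18.62 [ 535.5 -408.7   83.1] yaw -3.0 tilt 0.15 w0.349 g58.1 F [-0.2  0.7  5.4]
(535, -410, 170, -3) turn -0.0 shift -0.4 1.3 -86.9
(np.float64(543.0), np.float64(79.0), 170, -8.3) turn 5.3 shift -62.7 -485.0 -0.0
(np.float64(543.0), np.float64(79.0), 41, -8.3) turn 0.0 shift 0.0 -0.0 129.0
```

servo_tool(moves=[[[0,0,0,0,0,0,20],[0,0,-30,0,0,0,20],[0,0,-52,0,0,5.3,20],[-7,-53.5,0,0,0,0,20],[-7,-53.5,0,0,0,0,20],[-7,-53.5,0,0,0,0,20],[-7,-53.5,0,0,0,0,20],[-7,-53.5,0,0,0,0,20],[-7,-53.5,0,0,0,0,20],[-7,-53.5,0,0,0,0,20],[-7,-53.5,0,0,0,0,20],[-7,-53.5,0,0,0,0,20]]])

```text
time: 20.12
tool_pos: [0.5413, 0.0788, 0.1626]
tool_rot: [0.0, 0.997, -0.073, -0.0]
contact_force: [0.8, 0.5, -0.5]
gripper_width: 0.352
grasp_force: 57.7
```

Run:
```python
from h import *
plan((*case(-65,46).round(),43,-8.3),(*case(-65,46).round(),165,-8.3),(532.5,-345,165,-6))
binimg()
```

```text
t20.12 [541.3  78.8 162.6] yaw -8.3 tilt 0.04 w0.352 g57.7 F [ 0.8  0.5 -0.5]
(np.float64(543.0), np.float64(79.0), 43, -8.3) turn -0.0 shift 1.7 -0.4 119.6
(np.float64(543.0), np.float64(79.0), 165, -8.3) turn 0.0 shift 0.0 -0.0 -122.0
(532.5, -345, 165, -6) turn -2.3 shift 33.9 422.8 -0.0
changes [([325.0, 262.0], 10344), ([483.0, 214.0], 220), ([438.0, 243.0], 189), ([458.0, 243.0], 175), ([479.0, 245.0], 202), ([383.0, 361.0], 4789), ([600.0, 379.0], 3229)]
```

servo_tool(moves=[[[1.7,0,50,0,0,0,20],[0,0,50,0,0,0,20],[0,0,20,0,0,0,20],[0,0,0,0,0,0,44],[0,0,0,0,0,0,44],[0,0,-20,0,0,0,44],[0,0,-50,0,0,0,44],[0,0,-50,0,0,-2.3,60],[4.2,52.8,0,0,0,0,60],[4.2,52.8,0,0,0,0,60],[4.2,52.8,0,0,0,0,60],[4.2,52.8,0,0,0,0,60]]])

```text
time: 21.68
tool_pos: [0.5388, -0.1367, 0.1663]
tool_rot: [0.001, 0.999, -0.052, 0.002]
contact_force: [0.6, 1.4, -1.0]
gripper_width: 0.701
grasp_force: 0.0
```

Run:
```python
from h import *
plan((532.5,-345,150,-6),(532.5,-345,82,-6))
binimg()
```

```text
t21.68 [ 538.8 -136.7  166.3] yaw -6.0 tilt 0.25 w0.701 g0.0 F [ 0.6  1.4 -1. ]
(532.5, -345, 150, -6) turn -0.0 shift 15.6 207.8 16.3
(532.5, -345, 82, -6) turn 0.0 shift 0.0 -0.0 68.0
changes [([410.0, 256.0], 10580), ([436.0, 166.0], 45), ([334.0, 172.0], 150), ([432.0, 173.0], 16), ([361.0, 180.0], 89), ([330.0, 194.0], 147), ([327.0, 212.0], 147), ([483.0, 214.0], 219), ([458.0, 243.0], 173), ([479.0, 246.0], 198), ([336.0, 337.0], 1805), ([360.0, 325.0], 21), ([600.0, 379.0], 3254), ([419.0, 379.0], 779), ([286.0, 380.0], 2076), ([369.0, 355.0], 42), ([321.0, 378.0], 24), ([338.0, 382.0], 24), ([327.0, 396.0], 24)]
```

servo_tool(moves=[[[3.8,51.8,4,0,0,0,60],[3.8,51.8,4,0,0,0,60],[3.8,51.8,4,0,0,0,60],[3.8,51.8,4,0,0,0,60],[0,0,50,0,0,0,60],[0,0,18,0,0,0,60],[0,0,0,0,0,0,20],[0,0,0,0,0,0,20],[0,0,0,0,0,0,20],[0,0,0,0,0,0,20],[0,0,0,0,0,0,20],[0,0,0,0,0,0,20]]])

```text
time: 23.22
tool_pos: [0.5322, -0.3426, 0.0805]
tool_rot: [0.0, 0.999, -0.053, 0.001]
contact_force: [-0.5, 1.7, 4.8]
gripper_width: 0.391
grasp_force: 60.3
```

Run:
```python
from h import *
plan((532.5,-345,170,-6),(*case(-10,-46).round(),170,-8.3),(*case(-10,-46).round(),41,-8.3))
```

```text
t23.23 [ 532.2 -342.6   80.5] yaw -6.0 tilt 0.10 w0.391 g60.3 F [-0.5  1.7  4.8]
(532.5, -345, 170, -6) turn -0.0 shift 0.5 2.3 -89.5
(np.float64(584.0), np.float64(-20.0), 170, -8.3) turn 2.3 shift 4.0 -329.0 -0.0
(np.float64(584.0), np.float64(-20.0), 41, -8.3) turn 0.0 shift 0.0 -0.0 129.0
```

servo_tool(moves=[[[0,0,-30,0,0,0,20],[0,0,-55,0,0,2.3,20],[0.8,-54,0,0,0,0,20],[0.8,-54,0,0,0,0,20],[0.8,-54,0,0,0,0,20],[0.8,-54,0,0,0,0,20],[0.8,-54,0,0,0,0,20],[0.8,-54,0,0,0,0,20],[0,0,0,0,0,0,20],[0,0,0,0,0,0,20]]])

```text
time: 24.48
tool_pos: [0.5827, -0.0228, 0.1635]
tool_rot: [0.0, 0.997, -0.072, -0.001]
contact_force: [0.3, -0.0, -1.0]
gripper_width: 0.389
grasp_force: 60.2
```

Run:
```python
from h import *
k=case(-131.3,0)
plan((*case(-10,-46).round(),42,-8.3),(*case(-10,-46).round(),165,-8.3),(*k.round(1),165,-8.3))
binimg()
```

```text
t24.48 [582.7 -22.8 163.5] yaw -8.3 tilt 0.08 w0.389 g60.2 F [ 0.3 -0.  -1. ]
(np.float64(584.0), np.float64(-20.0), 42, -8.3) turn 0.0 shift 0.9 -3.0 121.5
(np.float64(584.0), np.float64(-20.0), 165, -8.3) turn 0.0 shift 0.0 -0.0 -123.0
(np.float64(470.6), np.float64(43.5), 165, -8.3) turn 0.0 shift -121.4 -46.5 -0.0
changes [([375.0, 266.0], 13817), ([334.0, 172.0], 150), ([330.0, 194.0], 147), ([327.0, 212.0], 146), ([483.0, 214.0], 222), ([462.0, 215.0], 174), ([438.0, 243.0], 193), ([458.0, 243.0], 179), ([479.0, 245.0], 206), ([322.0, 332.0], 272), ([601.0, 378.0], 3284), ([381.0, 355.0], 18), ([321.0, 366.0], 18), ([343.0, 388.0], 65), ([286.0, 388.0], 1336), ([274.0, 398.0], 32)]
```

servo_tool(moves=[[[0.9,-3,50,0,0,0,20],[0,0,50,0,0,0,20],[0,0,22.5,0,0,0,20],[0,0,0,0,0,0,47],[0,0,0,0,0,0,47],[0,0,-20,0,0,0,47],[0,0,-50,0,0,0,47],[0,0,-52,0,0,0,50],[-40.5,-15.5,0,0,0,0,50],[-40.5,-15.5,0,0,0,0,50],[-40.4,-15.5,0,0,0,0,50],[0,0,0,0,0,0,50]]])

```text
time: 26.02
tool_pos: [0.4701, 0.0449, 0.1658]
tool_rot: [-0.0, 0.997, -0.072, 0.002]
contact_force: [0.9, -0.0, 0.1]
gripper_width: 0.587
grasp_force: 0.0
```

Run:
```python
from h import *
k=case(-131.3,0)
plan((*k.round(1),93,-8.3))
s=grab('side')['image'];t=grab('top')['image']
a=cv2.resize(s[170:270,260:400],None,fx=4,fy=4,interpolation=cv2.INTER_CUBIC)
cv2.imwrite('pics/v4.png',a)
```

```text
t26.02 [470.1  44.9 165.8] yaw -8.2 tilt 0.21 w0.587 g0.0 F [ 0.9 -0.   0.1]
(np.float64(470.6), np.float64(43.5), 93, -8.3) turn 0.1 shift 0.7 1.3 72.8
```

View pics/v4.png

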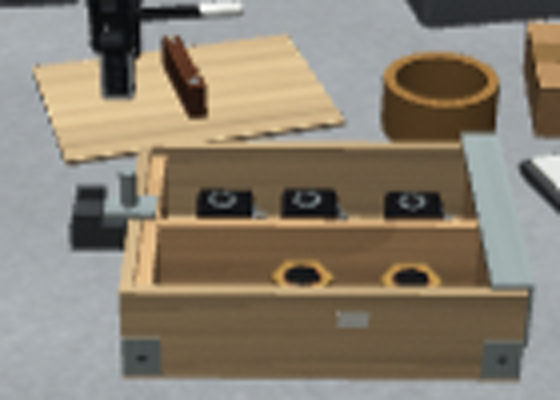

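All five parts stand in the right compartments, and the knob is at crop (128,188). Gripping the knob to draw the bolt.

servo_tool(moves=[[[0.5,1,50,0,0,0,50],[0,0,22.5,0,0,0,50],[0,0,0,0,0,0,3],[0,0,0,0,0,0,3],[0,0,0,0,0,0,3],[0,0,0,0,0,0,3],[0,0,0,0,0,0,3],[0,0,0,0,0,0,3],[-5,0,0,0,0,0,3],[-5,0,0,0,0,0,3],[-3,0,0,0,0,0,3],[0,0,0,0,0,0,3]]])

```text
time: 27.62
tool_pos: [0.4606, 0.0459, 0.0933]
tool_rot: [-0.002, 0.997, -0.073, 0.003]
contact_force: [3.2, 5.8, -3.5]
gripper_width: 0.078
grasp_force: 58.7
```

servo_tool(moves=[[[-2,0,0,0,0,0,3],[-1,0,0,0,0,0,3],[0,0,0,0,0,0,3],[0,0,0,0,0,0,3]]])

```text
time: 28.12
tool_pos: [0.4604, 0.0459, 0.0934]
tool_rot: [-0.002, 0.997, -0.073, 0.007]
contact_force: [14.0, 4.4, -10.8]
gripper_width: 0.075
grasp_force: 58.4
```

Run:
```python
from h import *
plan((*case(-145,0).round(1),93,-8.3))
grab('top','t5.png');s=grab('side','s5.png')['image']
cv2.imwrite('pics/v5.png',cv2.resize(s[195:265,270:370],None,fx=5,fy=5,interpolation=cv2.INTER_CUBIC))
```

```text
t28.12 [460.4  45.9  93.4] yaw -8.4 tilt 0.78 w0.075 g58.4 F [ 14.    4.4 -10.8]
(np.float64(457.0), np.float64(45.4), 93, -8.3) turn -0.1 shift -3.3 1.0 0.4
```

View pics/v5.png

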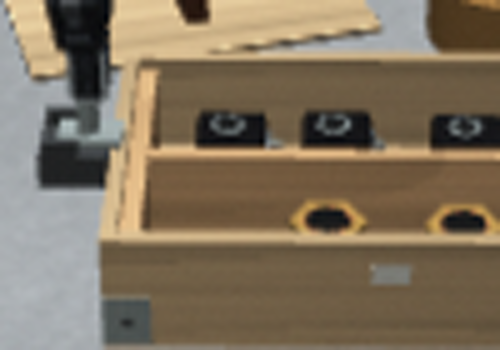

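servo_tool(moves=[[[0,0,0,0,0,0,40],[0,0,0,0,0,0,40],[0,0,0,0,0,0,40],[0,0,-40,0,0,0,50],[0,0,-50,0,0,0,60],[0,0,0,0,0,0,60]]])

```text
time: 28.98
tool_pos: [0.4586, 0.0449, 0.1868]
tool_rot: [0.0, 0.997, -0.073, 0.005]
contact_force: [0.6, 0.8, -0.1]
gripper_width: 0.704
grasp_force: 0.0
```

```bash
sed -i 's/^CASE=.*/CASE=np.array([600.6,25.5]);CY=-8.3/' h.py
cat > lid.py <<'E'
from h import *
np.set_printoptions(precision=1,suppress=True)
def blob(im,lo,hi,roi):
    x0,y0,x1,y1=roi;m=cv2.inRange(cv2.cvtColor(im[y0:y1,x0:x1],cv2.COLOR_BGR2HSV),lo,hi)
    n,l,st,c=cv2.connectedComponentsWithStats(m);i=1+np.argmax(st[1:,4]);ct,_=cv2.findContours((l==i).astype(np.uint8),0,2)
    q=max(ct,key=cv2.contourArea);return c[i]+[x0,y0],cv2.minAreaRect(q.reshape(-1,2)+np.int32([x0,y0])),st[i,4]
d=grab('top','t6.png');s=grab('side','s6.png')
c,r,n=blob(d['image'],(0,60,20),(15,255,120),(220,190,290,235));print('batten top',c,r,n,ray(d,c,.034)*1000)
c2,r2,n2=blob(s['image'],(0,60,20),(15,255,120),(260,160,340,220));print('side',c2,r2,n2,ray(s,c2,.028)*1000)
# lid panel in top: wood colour
c,r,n=blob(d['image'],(8,60,110),(25,200,255),(215,165,290,260));P=cv2.boxPoints(r);print('lid',c,r,n);W=[ray(d,p,.006)*1000 for p in P];print(*W,'mean',sum(W)/4)
for i in range(4):
    e=W[(i+1)%4]-W[i];print(np.linalg.norm(e),np.degrees(np.arctan2(e[1],e[0])))
plan();print(np.degrees(manip.state()['joint_pos']))
E
python3 lid.py
```

```text
batten top [250.2 212.6] ((250.02047729492188, 212.674072265625), (6.017323970794678, 32.131343841552734), 83.2901611328125) 171 [533.5 324.4  34. ]
side [305.6 188.8] ((305.70001220703125, 188.9000244140625), (21.913469314575195, 6.70820426940918), 63.43495178222656) 118 [534.3 312.4  28. ]
lid [251.3 214.6] ((250.81936645507812, 214.42120361328125), (71.78430938720703, 52.6226806640625), 84.50768280029297) 3491
[643.5 434.1   6. ] [665.1 259.    6. ] [425.8 224.9   6. ] [405.9 392.9   6. ] mean [535.1 327.7   6. ]
176.42098048173116 -82.96747286946949
241.7674325237939 -171.9050818748432
169.14302866825543 96.73380991487875
241.13111304136388 9.828649298080718
t29.07 [455.9  45.1 181.9] yaw -8.3 tilt 0.08 w0.702 g0.0 F [ 0.2 -0.5  0.5]
[ -3.7 -19.3 116.6  -0.   82.6  94.7]
```

servo_tool(moves=[[[0,0,-5,0,0,-10.63,60],[0,0,0,0,0,-10.63,60],[0,0,0,0,0,-10.63,60],[0,0,0,0,0,-10.63,60],[0,0,0,0,0,-10.63,60],[0,0,0,0,0,-10.63,60],[0,0,0,0,0,-10.63,60],[0,0,0,0,0,-10.63,60],[0,0,0,0,0,-10.63,60],[0,0,0,0,0,-10.63,60],[53.3,23.3,0,0,0,0,60],[53.3,23.3,0,0,0,0,60]]])

```text
time: 30.58
tool_pos: [0.4863, 0.1578, 0.1842]
tool_rot: [-0.001, 0.657, 0.754, -0.001]
contact_force: [0.5, -0.7, 0.7]
gripper_width: 0.703
grasp_force: 0.0
```

Run:
```python
from h import *
plan((534.5,325,90,98),(534.5,325,26,98))
```

```text
t30.57 [486.3 157.8 184.2] yaw 97.9 tilt 0.16 w0.703 g0.0 F [ 0.5 -0.7  0.7]
(534.5, 325, 90, 98) turn -0.1 shift 158.9 71.0 94.2
(534.5, 325, 26, 98) turn 0.0 shift 0.0 0.0 64.0
```

servo_tool(moves=[[[53.2,23.4,10,0,0,0,60],[53.2,23.4,10,0,0,0,60],[53.2,23.4,10,0,0,0,60],[0,0,50,0,0,0,60],[0,0,15,0,0,0,60],[0,0,0,0,0,0,60],[0,0,0,0,0,0,60]]])

```text
time: 31.45
tool_pos: [0.5353, 0.3248, 0.0929]
tool_rot: [0.0, 0.657, 0.754, 0.001]
contact_force: [0.0, 0.1, 0.6]
gripper_width: 0.704
grasp_force: 0.0
```

Run:
```python
from h import *
plan((534.5,325,26,98))
s=grab('side')['image'];d=grab('top')['image']
a=cv2.resize(s[140:230,250:390],None,fx=4,fy=4);b=cv2.resize(d[160:260,215:355],None,fx=4,fy=4)
cv2.imwrite('pics/v7.png',cv2.resize(np.vstack([a,b]),None,fx=.78,fy=.78))
```

```text
t31.45 [535.3 324.8  92.9] yaw 97.9 tilt 0.14 w0.704 g0.0 F [0.  0.1 0.6]
(534.5, 325, 26, 98) turn -0.1 shift 0.4 -0.8 66.9
```

View pics/v7.png

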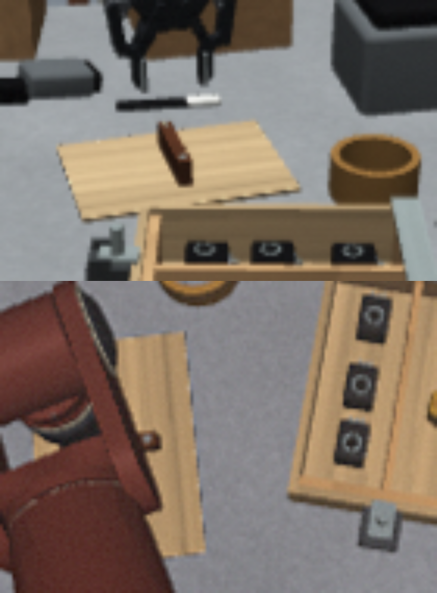

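servo_tool(moves=[[[0,-0.5,50,0,0,0,60],[0,0,19,0,0,0,60],[0,0,0,0,0,0,3],[0,0,0,0,0,0,3],[0,0,0,0,0,0,3],[0,0,0,0,0,0,3],[0,0,0,0,0,0,3],[0,0,0,0,0,0,3],[0,0,0,0,0,0,3]]])

```text
time: 32.67
tool_pos: [0.5354, 0.3256, 0.0246]
tool_rot: [0.001, 0.656, 0.755, 0.002]
contact_force: [-0.4, -1.1, 6.3]
gripper_width: 0.16
grasp_force: 60.3
```

Run:
```python
from h import *
plan((535,325,184,98),(*case(-20,0).round(1),184,81.7));print(manip.tcp_to_tips)
```

```text
t32.67 [535.4 325.6  24.6] yaw 98.0 tilt 0.21 w0.160 g60.3 F [-0.4 -1.1  6.3]
(535, 325, 184, 98) turn -0.0 shift -0.6 -0.5 -159.4
(np.float64(580.8), np.float64(28.4), 184, 81.7) turn 16.3 shift -286.9 88.1 -0.0
0.014
```

servo_tool(moves=[[[0,0,-20,0,0,0,3],[0,0,-50,0,0,0,3],[0,0,-50,0,0,0,3],[0,0,-40,0,0,8.15,3],[0,0,0,0,0,8.15,3],[-40,12.3,0,0,0,0,3],[-40,12.3,0,0,0,0,3],[-40,12.3,0,0,0,0,3],[-40,12.3,0,0,0,0,3],[-40,12.3,0,0,0,0,3],[-40,12.3,0,0,0,0,3],[-40,12.3,0,0,0,0,3]]])

```text
time: 34.17
tool_pos: [0.578, 0.0341, 0.1826]
tool_rot: [-0.0, 0.757, 0.654, -0.0]
contact_force: [1.3, 0.5, -3.2]
gripper_width: 0.16
grasp_force: 59.2
```

servo_tool(moves=[[[0,0,0,0,0,0,3],[0,0,0,6,0,0,3],[0,0,0,6,0,0,3],[0,0,0,0,0,0,3],[0,0,0,0,0,0,3]]])

```text
time: 34.8
tool_pos: [0.5782, 0.036, 0.1822]
tool_rot: [-0.079, 0.752, 0.651, -0.068]
contact_force: [-0.6, 0.0, -3.3]
gripper_width: 0.16
grasp_force: 59.6
```

```bash
cat > ins.py <<'E'
from h import *
import sys
np.set_printoptions(precision=1,suppress=True)
def lidstate():
    s=manip.state();p=np.array(s['tool_pos'])*1000;M=Rn.from_quat(np.array(s['tool_rot'])[[1,2,3,0]]).as_matrix()
    r=np.radians(CY);Rc=np.array([[np.cos(r),-np.sin(r),0],[np.sin(r),np.cos(r),0],[0,0,1]])
    T=Rc.T@(p-[*CASE,0]);m=Rc.T@M
    E=T+m@[0,120,24.6]
    print('T in case',T,'front end E',E,'back end',T+m@[0,-120,24.6],'tool y',np.round(m[:,1],3),'tool x',np.round(m[:,0],3),'pitch %.2f'%np.degrees(np.arctan2(-m[2,1],m[0,1])))
    print('t%.2f w%.3f g%.1f'%(s['time'],s['gripper_width'],s['grasp_force']),'F',np.array(s['contact_force']).round(1))
    return T,m
if __name__=='__main__':
    T,m=lidstate()
    if len(sys.argv)>1: # target E x,y,z -> shift in tool axes
        E=T+m@[0,120,24.6];print('shift',m.T@(np.array(list(map(float,sys.argv[1:4])))-E))
E
python3 ins.py 98 0 90
python3 - <<'E'
from h import *
s=grab('side')['image'];d=grab('top')['image']
a=cv2.resize(s[140:270,250:420],None,fx=4,fy=4)
cv2.imwrite('pics/v8.png',a);cv2.imwrite('pics/v8t.png',cv2.resize(d[130:260,270:420],None,fx=4,fy=4))
E
```

```text
T in case [-23.7   7.2 182.2] front end E [ 88.6   7.2 133.3] back end [-146.2    7.1  183. ] tool y [ 1.   0.  -0.2] tool x [-0.  1.  0.] pitch 11.95
t34.80 w0.160 g59.6 F [-0.6  0.  -3.3]
shift [-7.2 18.2 40.4]
```

View pics/v8.png

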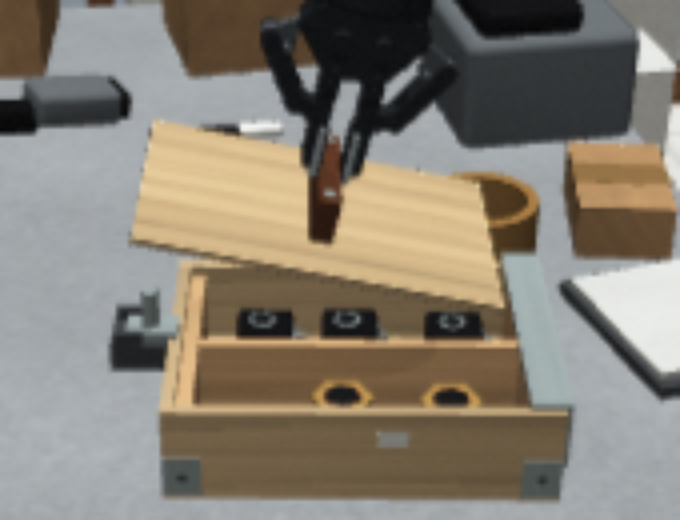

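Run:
```python
from ins import *
T,m=lidstate()
r=np.radians(CY);Rc=np.array([[np.cos(r),-np.sin(r),0],[np.sin(r),np.cos(r),0],[0,0,1]])
s=grab('side');d=grab('top')
for y in(-120,120):
  for x in(-85,85):
    for z in(24.6,18.6):
      P=(Rc@(T+m@[x,y,z])+[*CASE,0])/1000;a=proj(s,P);b=proj(d,P)
      print('lid x%d y%d z%.0f'%(y,x,24.6-z),'side crop',(a-[250,140]+.5)*4-.5,'top crop',(b-[270,130]+.5)*4-.5)
```

```text
T in case [-23.8   7.  182.5] front end E [ 88.5   7.  133.6] back end [-146.3    7.   183.3] tool y [ 1.   0.  -0.2] tool x [-0.  1.  0.] pitch 11.94
t34.90 w0.163 g59.6 F [-0.5 -0.5 -3.2]
lid x-120 y-85 z0 side crop [129.3 244.5] top crop [386.8 431. ]
lid x-120 y-85 z6 side crop [130.9 236.3] top crop [388.1 428.3]
lid x-120 y85 z0 side crop [152.4 125.4] top crop [144.8 390.5]
lid x-120 y85 z6 side crop [153.8 117.9] top crop [144.8 387.5]
lid x120 y-85 z0 side crop [503.3 314. ] top crop [421.5 133.9]
lid x120 y-85 z6 side crop [505.9 306.2] top crop [422.9 129.9]
lid x120 y85 z0 side crop [478.9 188.3] top crop [200.8  98.3]
lid x120 y85 z6 side crop [481.1 181.2] top crop [201.1  94.2]
```

View pics/v8t.png

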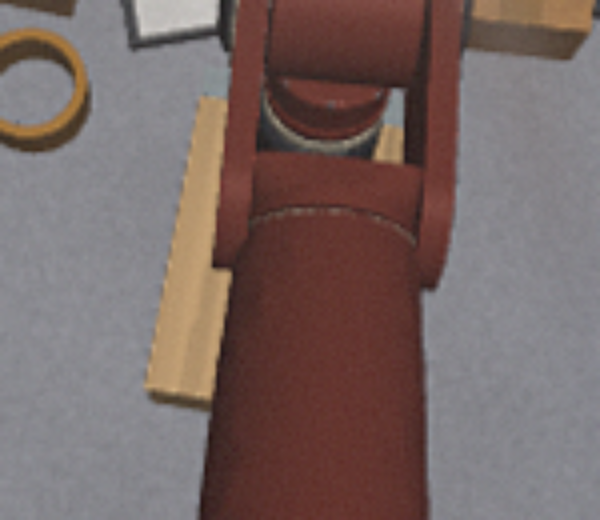

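servo_tool(moves=[[[-6.5,18.2,40.4,0,0,0,3],[0,2.5,12,0,0,0,3],[0,2,9.5,0,0,0,3],[0,0,0,0,0,0,3],[0,0,0,0,0,0,3]]])

```text
time: 35.62
tool_pos: [0.5875, 0.0277, 0.1183]
tool_rot: [-0.078, 0.752, 0.65, -0.068]
contact_force: [0.6, 0.2, -2.8]
gripper_width: 0.163
grasp_force: 59.6
```

```bash
python3 ins.py 100 0.5 63.8
```

```text
T in case [-13.2   0.3 118.3] front end E [99.1  0.3 69.6] back end [-135.7    0.3  119. ] tool y [ 1.  -0.  -0.2] tool x [0. 1. 0.] pitch 11.87
t35.62 w0.163 g59.6 F [ 0.6  0.2 -2.8]
shift [0.2 2.  5.5]
```

servo_tool(moves=[[[0.2,2,5.5,0,0,0,3],[0,0,0,0,0,0,3],[0,5.9,-1.24,0,0,0,3],[0,5.9,-1.24,0,0,0,3],[0,5.9,-1.24,0,0,0,3],[0,0,0,0,0,0,3],[0,0,0,0,0,0,3]]])

```text
time: 36.5
tool_pos: [0.6056, 0.0251, 0.1111]
tool_rot: [-0.079, 0.752, 0.65, -0.068]
contact_force: [0.3, -0.1, -4.2]
gripper_width: 0.161
grasp_force: 59.7
```

```bash
python3 ins.py 119.5 0.5 63
python3 - <<'E'
from h import *
s=grab('side')['image']
cv2.imwrite('pics/v9.png',cv2.resize(s[150:270,270:410],None,fx=5,fy=5,interpolation=cv2.INTER_CUBIC))
E
```

```text
T in case [  5.    0.3 111.1] front end E [117.3   0.2  62.1] back end [-117.5    0.4  112. ] tool y [ 1.  -0.  -0.2] tool x [0. 1. 0.] pitch 12.00
t36.50 w0.161 g59.7 F [ 0.3 -0.1 -4.2]
shift [ 0.3  2.  -1.4]
```

View pics/v9.png

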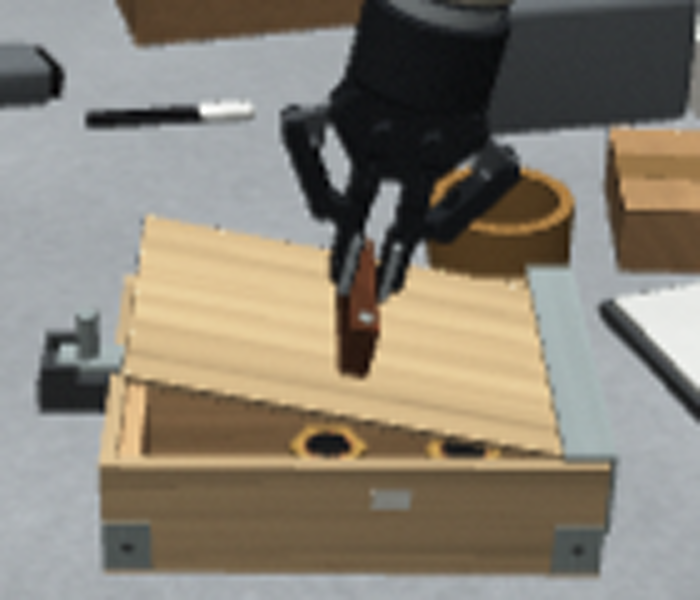

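servo_tool(moves=[[[0.2,2,-1.2,0,0,0,3],[0,0,0,0,0,0,3],[0,-0.8,4.2,-2,0,0,3],[0,-0.8,4.2,-2,0,0,3],[0,-0.8,4.2,-2,0,0,3],[0,0,0,0,0,0,3],[0,0,0,0,0,0,3]]])

```text
time: 37.42
tool_pos: [0.6034, 0.0256, 0.1002]
tool_rot: [-0.04, 0.756, 0.653, -0.034]
contact_force: [0.9, -0.4, -3.2]
gripper_width: 0.158
grasp_force: 59.7
```

```bash
python3 ins.py 119.8 0.5 62.8
python3 - <<'E'
from h import *
s=grab('side')['image'];d=grab('top')['image']
a=cv2.resize(s[170:270,270:410],None,fx=4,fy=4,interpolation=cv2.INTER_CUBIC)
b=cv2.resize(d[150:250,290:390],None,fx=4,fy=4,interpolation=cv2.INTER_CUBIC)
cv2.imwrite('pics/v10.png',cv2.resize(np.hstack([a,b]),None,fx=.83,fy=.83))
E
```

```text
T in case [  2.8   0.5 100.2] front end E [119.5   0.4  63.1] back end [-119.1    0.5   88.2] tool y [ 1.  -0.  -0.1] tool x [0. 1. 0.] pitch 6.01
t37.42 w0.158 g59.7 F [ 0.9 -0.4 -3.2]
shift [0.1 0.3 0.3]
```

View pics/v10.png

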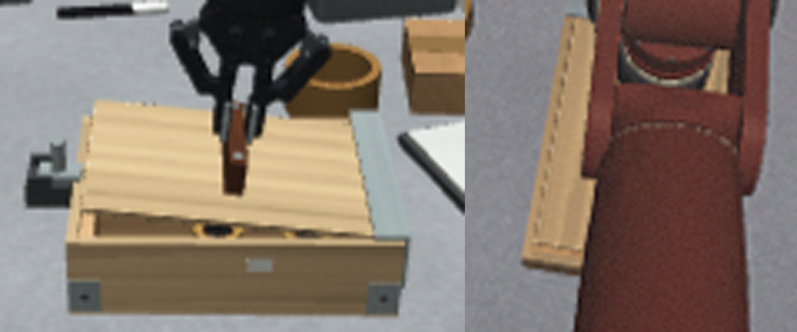

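servo_tool(moves=[[[0,-0.7,4.2,-2,0,0,3],[0,-0.7,4.2,-2,0,0,3],[0,0,0,0,0,0,3],[0,-0.4,2.1,-1,0,0,3],[0,0,0,0,0,0,3],[0,0,0,0,0,0,3]]])

```text
time: 38.28
tool_pos: [0.6008, 0.0259, 0.0897]
tool_rot: [-0.007, 0.757, 0.654, -0.006]
contact_force: [0.1, 0.2, -3.2]
gripper_width: 0.156
grasp_force: 59.6
```

```bash
python3 ins.py 119.8 0.5 62.5
```

```text
T in case [ 0.2  0.5 89.7] front end E [119.7   0.4  63. ] back end [-120.3    0.5   67.2] tool y [ 1. -0. -0.] tool x [ 0.  1. -0.] pitch 1.00
t38.27 w0.156 g59.6 F [ 0.1  0.2 -3.2]
shift [0.1 0.1 0.5]
```

servo_tool(moves=[[[0,-0.3,2.1,-1,0,0,3],[0,0,1,0,0,0,3],[0,0,0,0,0,0,3],[0,0,0,0,0,0,3]]])

```text
time: 38.78
tool_pos: [0.6004, 0.0261, 0.0867]
tool_rot: [-0.0, 0.757, 0.654, 0.0]
contact_force: [-2.3, -0.1, -1.1]
gripper_width: 0.164
grasp_force: 59.9
```

```bash
python3 ins.py 119.8 0.5 62
```

```text
T in case [-0.3  0.5 86.7] front end E [119.7   0.5  62.1] back end [-120.3    0.6   62.1] tool y [ 1. -0.  0.] tool x [0. 1. 0.] pitch -0.00
t38.77 w0.164 g59.9 F [-2.3 -0.1 -1.1]
shift [0.  0.1 0.1]
```

servo_tool(moves=[[[0,0,0,0,0,0,45],[0,0,0,0,0,0,45],[0,0,0,0,0,0,45],[0,0,-40,0,0,0,45],[0,0,-40,0,0,0,45],[-0.5,-48.3,0,0,0,0,45],[0,-48.3,0,0,0,0,45],[0,-48.3,0,0,0,0,45],[0,0,0,0,0,0,45],[0,0,0,0,0,0,45]]])

```text
time: 40.02
tool_pos: [0.4577, 0.0464, 0.1671]
tool_rot: [0.001, 0.757, 0.654, 0.001]
contact_force: [-0.0, -0.1, -0.2]
gripper_width: 0.525
grasp_force: 0.0
```

```bash
python3 ins.py
python3 - <<'E'
from h import *
s=grab('side')['image'];d=grab('top')['image']
a=cv2.resize(s[170:270,270:410],None,fx=4,fy=4,interpolation=cv2.INTER_CUBIC)
b=cv2.resize(d[150:250,290:390],None,fx=4,fy=4,interpolation=cv2.INTER_CUBIC)
cv2.imwrite('pics/v11.png',cv2.resize(np.hstack([a,b]),None,fx=.83,fy=.83))
E
```

```text
T in case [-144.5    0.1  167.1] front end E [-24.4   0.  142.8] back end [-264.4    0.1  142.3] tool y [ 1. -0.  0.] tool x [0. 1. 0.] pitch -0.11
t40.02 w0.525 g0.0 F [-0.  -0.1 -0.2]
```

View pics/v11.png

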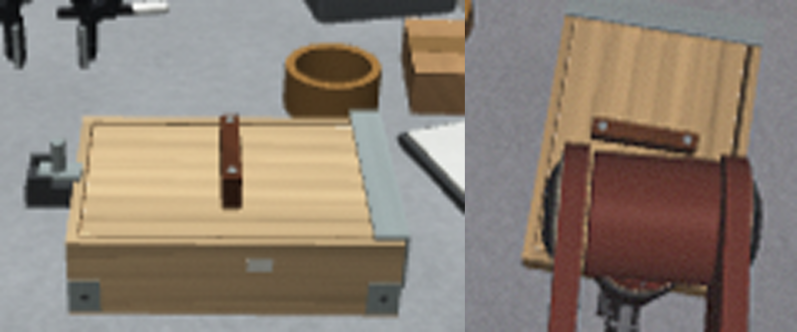

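The lid lies flat inside the walls, under the lip, and the bolt is still drawn back. Now I'll grip the knob and shoot the bolt.

servo_tool(moves=[[[0,0,50,0,0,0,45],[0,0,23.5,0,0,0,45],[0,0,0,0,0,0,3],[0,0,0,0,0,0,3],[0,0,0,0,0,0,3],[0,0,0,0,0,0,3],[0,0,0,0,0,0,3],[0,6,0,0,0,0,3],[0,6,0,0,0,0,3],[0,6,0,0,0,0,3],[0,2,0,0,0,0,3],[0,0,0,0,0,0,3]]])

```text
time: 41.62
tool_pos: [0.477, 0.0436, 0.094]
tool_rot: [-0.0, 0.757, 0.654, -0.0]
contact_force: [-2.0, 0.2, 4.6]
gripper_width: 0.071
grasp_force: 60.2
```

```bash
python3 ins.py
```

```text
T in case [-124.9    0.1   94. ] front end E [-4.9  0.  69.3] back end [-244.9    0.1   69.5] tool y [ 1. -0. -0.] tool x [ 0.  1. -0.] pitch 0.03
t41.62 w0.071 g60.2 F [-2.   0.2  4.6]
```

servo_tool(moves=[[[0,2,0,0,0,0,3],[0,1,0,0,0,0,3],[0,0,0,0,0,0,3],[0,0,0,0,0,0,3]]])

```text
time: 42.12
tool_pos: [0.4798, 0.0432, 0.094]
tool_rot: [-0.0, 0.757, 0.654, -0.0]
contact_force: [-2.9, -1.3, 5.5]
gripper_width: 0.068
grasp_force: 60.3
```

```bash
python3 ins.py
```

```text
T in case [-122.1    0.1   94. ] front end E [-2.1  0.1 69.3] back end [-242.1    0.1   69.5] tool y [ 1. -0. -0.] tool x [ 0.  1. -0.] pitch 0.04
t42.12 w0.068 g60.3 F [-2.9 -1.3  5.5]
```

servo_tool(moves=[[[0,1,0,0,0,0,3],[0,1,0,0,0,0,3],[0,0,0,0,0,0,3],[0,0,0,0,0,0,3]]])

```text
time: 42.62
tool_pos: [0.4802, 0.0431, 0.0939]
tool_rot: [-0.002, 0.756, 0.654, -0.002]
contact_force: [-8.6, 1.0, 9.3]
gripper_width: 0.065
grasp_force: 61.2
```

```bash
python3 ins.py
```

```text
T in case [-121.7    0.1   93.9] front end E [-1.8  0.1 68.7] back end [-241.8    0.1   70. ] tool y [ 1. -0. -0.] tool x [ 0.  1. -0.] pitch 0.30
t42.62 w0.065 g61.2 F [-8.6  1.   9.3]
```

At the stop. Release and rise.

servo_tool(moves=[[[0,-1,0,0,0,0,3],[0,0,0,0,0,0,40],[0,0,0,0,0,0,40],[0,0,0,0,0,0,40],[0,0,-50,0,0,0,40],[0,0,-50,0,0,0,40],[0,-50,0,0,0,0,40],[0,0,0,0,0,0,40],[0,0,0,0,0,0,40]]])

```text
time: 43.75
tool_pos: [0.4313, 0.0503, 0.1928]
tool_rot: [0.0, 0.757, 0.654, 0.0]
contact_force: [-0.1, -0.4, 1.5]
gripper_width: 0.464
grasp_force: 0.0
```

```bash
python3 ins.py
python3 - <<'E'
from h import *
s=grab('side')['image']
cv2.imwrite('pics/v12.png',cv2.resize(s[170:270,260:400],None,fx=5,fy=5,interpolation=cv2.INTER_CUBIC))
E
```

```text
T in case [-171.1    0.1  192.8] front end E [-51.1   0.  168.2] back end [-291.1    0.1  168.1] tool y [ 1. -0.  0.] tool x [0. 1. 0.] pitch -0.02
t43.75 w0.464 g0.0 F [-0.1 -0.4  1.5]
```

View pics/v12.png

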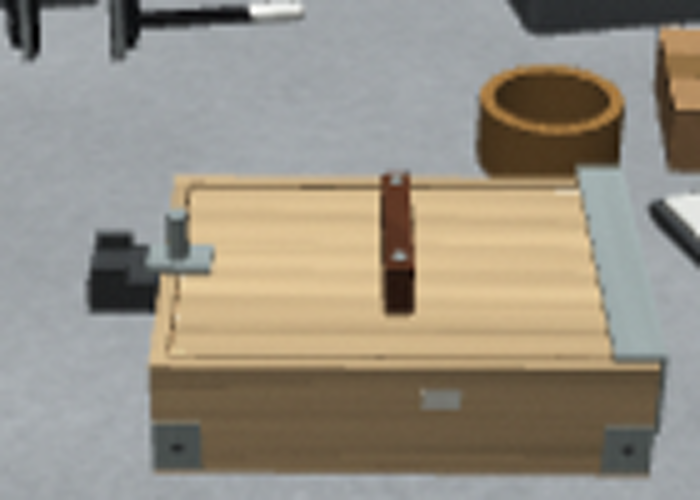

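The bolt tip at (213,258) lies well over the lid edge at about (180,258). The lid is flat and the robot is clear of everything.

```bash
python3 -c "
from plant import manip
print(manip.job_done())"
```

```text
the job is handed in; nothing more can be done
None
```

I handed in the job at about 44 s. All 3 coils are in the left compartment and both couplings in the right. The lid lies flat under the lip, and the bolt is pushed fully over it to its stop. The hand-in call returned no verdict.

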